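# Count to the third gap of the card rack and push the label card home

### The job

A label card stands on the worktop in front of the low wooden card rack; file it by touch alone, with nothing grasped, lifted or tipped. Beginning at the end of the rack with the ball-topped post, run a fingertip along the steel rail, touching it over the first, the second and then the third gap (gaps that already hold a card count too), and after that push the card along the worktop, end first, into that third gap until it is fully home against the back of the rack. Leave the cards already filed and the things around where they are, and finish clear of everything.

Things in the scene. Friction and masses are not known exactly. Their poses are not given: they have to be found in the camera images.
- rack: Low wooden comb rack, fixed, open to its front (-x, roughly towards the robot), no floor: cards slide in on the worktop. Origin on the worktop in its middle; y along the row of gaps (left seen from the robot), z up. Seven dividers 6 mm thick, 34 mm high, x = -35 to +35 mm, at y = -132 to 132 mm in steps of 44 mm, make six gaps 38 mm wide, centred at y = -110, -66, -22, 22, 66, 110 mm.
- rack_back (a point): Middle of the front face of the wooden back strip (24 mm high) that closes all gaps at the rack's x = +35 mm, y = 0, 12 mm above the worktop; same axes as the rack. A card pushed home touches this face with its foot and sticks out 2 mm at the front: its origin is then at x = -1 mm of the rack.
- rail: Straight rigid steel rail, 10 mm thick, 276 mm long, above the rack's back strip along all six gaps. Origin at the middle of the bar's axis, 50 mm above the worktop at x = +40, y = 0 mm of the rack, same axes; the bar's top is 55 mm above the worktop. Touching over a gap means: fingertip on the rail within 17 mm (along y) of that gap's centre.
- ball_post: Fixed wooden post with a ball on top, 14 mm thick (28 mm foot and ball), 80 mm tall, at one end of the rail (x = +40, y = +150 or -150 mm of the rack; the end changes). Gaps are counted from this end. Origin at the foot's centre.
- plain_post: Fixed wooden post like the other but with a flat top and no ball, 56 mm tall, at the other end of the rail. Origin at the foot's centre.
- card: The label card to be filed, standing alone on the worktop in front of the rack, loose, upright, roughly end-on to the rack (up to 0.3 rad askew): a foot 28 x 72 x 6 mm (x by y) carrying a thin upright panel 6 x 68 mm (x from -2 to +4 mm) up to z = 40 mm; 30 g; origin at the centre of the foot's underside, y along its length, z up. Slides with ordinary friction when pushed low on its foot.
- filed_a: Label card already filed in the leftmost gap (y = +110 mm of the rack), loose, to be left alone: a foot 28 x 72 x 6 mm (x by y) carrying a thin upright panel 6 x 68 mm (x from -2 to +4 mm) up to z = 40 mm; 30 g; origin at the centre of the foot's underside, y along its length, z up.
- filed_b: Label card already filed in the gap at y = -66 mm of the rack, loose, to be left alone: a foot 28 x 72 x 6 mm (x by y) carrying a thin upright panel 6 x 68 mm (x from -2 to +4 mm) up to z = 40 mm; 30 g; origin at the centre of the foot's underside, y along its length, z up.
- espresso_cup: Small green and white cup, 65 x 91 x 55 mm, to the left of the work, to be left alone. Origin at its underside.
- timer: Round red-topped kitchen timer, 68 x 67 x 53 mm, to the right, to be left alone. Origin at its underside.
- jam_jar: Small jam jar with a yellow lid, 58 mm across, 70 mm tall, to the left, to be left alone. Origin at its underside.
There are look-alikes about, which are no part of the job. What is shaped like the card but red or turquoise is not meant.

How it is judged (in metres and radians):
On the way, in this order (a step that is already met when the one before it is completed fails the run):
1. a fingertip touches the rail over the first gap from the ball-topped post (contact force between the fingers and rail above 0.2 N and ((y of ball_post in the frame of rack above 0 m and y of the grasp point in the frame of rack between 0.093 and 0.127 m) or (y of ball_post in the frame of rack below 0 m and y of the grasp point in the frame of rack between -0.127 and -0.093 m))), for 0.05 s.
2. a fingertip touches the rail over the second gap from the ball-topped post (contact force between the fingers and rail above 0.2 N and ((y of ball_post in the frame of rack above 0 m and y of the grasp point in the frame of rack between 0.049 and 0.083 m) or (y of ball_post in the frame of rack below 0 m and y of the grasp point in the frame of rack between -0.083 and -0.049 m))), for 0.05 s.
3. a fingertip touches the rail over the third gap from the ball-topped post (contact force between the fingers and rail above 0.2 N and ((y of ball_post in the frame of rack above 0 m and y of the grasp point in the frame of rack between 0.005 and 0.039 m) or (y of ball_post in the frame of rack below 0 m and y of the grasp point in the frame of rack between -0.039 and -0.005 m))), for 0.05 s.
4. the card is home in the third gap (((y of ball_post in the frame of rack above 0 m and y of card in the frame of rack between 0.012 and 0.032 m) or (y of ball_post in the frame of rack below 0 m and y of card in the frame of rack between -0.032 and -0.012 m)) and x of card in the frame of rack between -0.008 and 0.006 m and angle between the y axis of card and the x axis of rack, either way round below 0.25 rad and angle between card's own z axis and vertical below 0.1 rad and height (world z) of card below 0.006 m and linear speed of card below 0.02 m/s), for 0.2 s.
At the end, for the whole second after the job is handed in: The card stands upright at rest on the worktop in the third gap counted from the ball-topped post: centre within 10 mm of the gap's middle, within 7 mm of touching the back strip, within 0.25 rad of the gap's direction; the filed cards, cup, timer and jar within 15 mm of where they were (all of step 4 and distance of each of filed_a, filed_b, espresso_cup, timer, jam_jar from where it was at the start of the episode below 0.015 m).
It fails at once if the card was lifted off the worktop (height (world z) of card above 0.015 m).
It fails at once if the card was tipped over (angle between card's own z axis and vertical above 0.6 rad).
It fails at once if a card already filed was moved (distance of any of filed_a, filed_b from where it was at the start of the episode above 0.015 m).
It fails at once if the cup, the timer or the jar was moved (distance of any of espresso_cup, timer, jam_jar from where it was at the start of the episode above 0.015 m).
It also fails if it takes over 64 s, if anything falls off the work surface, if the arm or the gripper's body presses on something with over 40 N, if the wrist force passes 120 N, or if a joint passes its speed limit or range.

### The arm

A 6-joint arm with a two-finger parallel gripper is mounted at the origin on a cart in front of the work surface, level with it; the furniture and walls round the work are solid. World frame = base frame: x ahead of the robot, y to its left, z up, the work surface at z = 0. Lengths are in mm, angles in degrees, forces in N, time in s.
With the tool pointing down it reaches from about 300 to 850 mm from the base axis. Payload 4.2 kg.
Tool frame: the origin (TCP) lies on the centre line of the jaws, within the pads' length; the fingertips stand 14 mm ahead of it and the grasp point (between the pads) lies 5 mm behind it; z points along the fingers, y is the line along which they close (so a half turn about z gives the same grasp; the last joint's range is limited). The gripper opens to 91 mm and grips with 3 to 60 N. Pads are 32 mm wide; open, the fingers measure 118 mm over their backs; the gripper's body (76 mm by 178 mm) begins 60 mm behind the grasp point.
Start: joints at [-65.088, 18.312, 89.639, -0, 72.044, -1.146], TCP at [252.592, -516.564, 227.976] pointing down, gripper open.
Joint ranges: [-177.97, 177.97], [-48.28, 115.42], [12.27, 149.76], [-77.06, 257.06], [2.81, 150.46], [-146.56, 146.56]. Speed limits (degrees/s): [147.25, 147.25, 180, 180, 180, 180].

### API

Orientations are given as [roll, pitch, yaw] about the fixed x, y, z axes, in that order (R = Rz(yaw) Ry(pitch) Rx(roll)).
In Python, from workcell import env gives the robot as it stands.
- The arm moves only by the tool arm_command, never from a script. Its argument "motion" is a list of rows, each an object with "offset": the shift along the tool's x, y, z in m, a list of three; "spin": the turn about the tool's z in rad. In form: [{"offset": [tx, ty, tz], "spin": spin}, ...]. A call has 1 to 5 rows; each row shifts and turns the commanded pose from where the row before left it, along the tool's axes as they then stand; what a row does not reach is not made up. A row lasts 1/8 s, in which the tool goes at most 62.5 mm and 10.7 degrees, less where a joint would pass 70% of its speed; a pose out of reach is approached as far as the arm can. A call with a gripper value outside its range is refused whole. "jaw" is the finger opening in m, from 0 to 0.0912, set as the call begins (left out, the last holds). The fingers move at their own pace and stop on an object; "newtons" is the grip in N (left out, the last holds). Time passes only in rows, so rows that do not move let the fingers close. It gives the time, the measured TCP pose, the force, the opening and the grip force at its end, in the units of the state.
- env.state(): the state, without advancing time (a new reading comes with each control period).
- env.grab_frame(name): name is "side" or "top"; returns (picture, depth): 384x512x3 uint8, blue, green, red; 384x512 float32, mm along the optical axis (not along the pixel's ray), 0 where there is no reading.
- env.camera_model(name): a dict with "fx", "fy", "cx", "cy" (pixels), "eye" and "rotation" of the camera in the world. Camera axes: x right, y down, z forward; pixel columns grow to the right and rows downward; lengths in mm; the calibration is good to about 2 mm. A picture is of the moment at which its call begins. camera_model takes no time and is no camera call.
- env.job_done(): hands the job in; it is judged then, once.
Trained networks look in the newest picture that a camera, given by its name, has taken for a name from the list of things; names that differ only in an ending like _2 or _b are one class to them, and where a whole thing is asked for, a point or a joint stands for the part that bears it (a point fixed in the world has none). Each returns a list of dicts, best first, with "score" (0 to 1); they miss things now and then, are a little off and sometimes report something else, mostly with a low value. They report only what shows in the picture. A call takes as long as a camera call. They do not tell look-alikes from the thing itself.
- env.boxes_of(camera, target): "bbox" ([left, top, right, bottom] in pixels, round what is visible of it).
- env.pinpoint(camera, target): "location" ([column, row] in pixels: a listed point, or the origin of a listed thing).
The state is a dict: "time_s": time; "qpos": joint angles; "qvel": joint speeds; "effort": joint torques, N m; "ee_pos": TCP position; "ee_rot": TCP orientation; "force": force on the tool from outside, world axes, zero at the start; "torque": the same for the moment, N m; "gripper_width": finger opening in mm; "gripper_force": force on a finger pad.
Only numpy, scipy, OpenCV 4.12 (cv2) and the standard library are available. Lean on these libraries where they do the work, as an engineer would, in place of code of your own. Each camera call takes 0.05 s, during which the arm holds its last target. There are 200 camera calls.

## Working session

There is one attempt and no reset: what is moved stays moved. The work goes in short steps, Python scripts to look and compute and a tool call to move; the robot and the scene stay as the last step left them, time stands still between calls to the robot, and variables do not carry over. Pictures are saved under pics/ and viewed, at most 10 in all, crops included, and the job is handed in when it is done.

Besides the shell and the picture viewer there is one more tool, called after "Call:" as name(argument=value, ...), one argument or row to a line, values as JSON. arm_command: Moves the arm, as the interface text tells. Its arguments: {"type":"object","properties":{"motion":{"type":"array"},"jaw":{"type":"number"},"newtons":{"type":"number"}},"required":["motion"]}

```bash
mkdir -p pics; ls
cat > h.py <<'E'
import numpy as np, cv2
from workcell import env
def px2w(cam,uv,z=None,depth=None):
    m=env.camera_model(cam); R=np.array(m['rotation']); e=np.array(m['eye'])
    u,v=uv; r=np.array([(u-m['cx'])/m['fx'],(v-m['cy'])/m['fy'],1.])
    d=R@r
    if depth is not None: return e+d*depth[int(round(v)),int(round(u))]
    return e+d*(z-e[2])/d[2]
def w2px(cam,p):
    m=env.camera_model(cam); R=np.array(m['rotation']); q=R.T@(np.array(p)-np.array(m['eye']))
    return np.array([m['fx']*q[0]/q[2]+m['cx'],m['fy']*q[1]/q[2]+m['cy']])
E
python3 - <<'E'
from h import *
for c in ['top','side']:
    p,d=env.grab_frame(c); cv2.imwrite(f'pics/{c}0.png',p); np.save(f'{c}0.npy',d)
    m=env.camera_model(c); print(c,np.round(m['eye']),np.round(m['rotation'],3).tolist(),m['fx'])
    for t in ['rack','rail','rack_back','ball_post','plain_post','card','filed_a','espresso_cup','timer','jam_jar']:
        for r in env.pinpoint(c,t)[:5]:
            print(t,round(r['score'],2),np.round(r['location']),np.round(px2w(c,r['location'],{'rail':50,'rack_back':12}.get(t,0))))
s=env.state();print(s['time_s'],s['ee_rot'],s['force'])
E
```

```text
pics
top [ 404. -207. 1168.] [-170.324, 1.496, -90.735] 389.9973036107906Traceback (most recent call last):
  File "<stdin>", line 7, in <module>
  File "h.py", line 8, in px2w
    return e+d*(z-e[2])/d[2]
                        ~^^^
IndexError: invalid index to scalar variable.
```

```bash
sed -i "s/R=np.array(m\['rotation'\])/R=Rotation.from_euler('xyz',m['rotation'],degrees=True).as_matrix()/; 1a from scipy.spatial.transform import Rotation" h.py
python3 - <<'E'
from h import *
for c in ['top','side']:
    p,d=env.grab_frame(c); cv2.imwrite(f'pics/{c}0.png',p); np.save(f'{c}0.npy',d)
    m=env.camera_model(c); print(c,np.round(m['eye']),m['rotation'],m['fx'])
    for t in ['rack','rail','rack_back','ball_post','plain_post','card','filed_a','espresso_cup','timer','jam_jar']:
        for r in env.pinpoint(c,t)[:5]:
            print(t,round(r['score'],2),np.round(r['location']),np.round(px2w(c,r['location'],{'rail':50,'rack_back':12}.get(t,0))))
s=env.state();print(s['time_s'],s['ee_rot'],s['force'])
E
```

```text
top [ 404. -207. 1168.] [-170.32410137    1.49563958  -90.7346629 ] 389.9973036107906
rack 0.97 [283. 193.] [ 599. -270.    0.]
rail 0.8 [286. 177.] [ 636. -278.   50.]
rack_back 0.98 [282. 180.] [ 635. -265.   12.]
ball_post 0.67 [242. 162.] [ 696. -145.    0.]
card 0.71 [289. 229.] [ 488. -285.    0.]
card 0.71 [273. 135.] [ 783. -242.    0.]
card 0.65 [337. 240.] [ 454. -424.    0.]
filed_a 0.72 [247. 184.] [ 629. -159.    0.]
filed_a 0.67 [300. 200.] [ 574. -320.    0.]
espresso_cup 0.68 [195. 244.] [449.  -3.   0.]
espresso_cup 0.41 [283. 180.] [ 639. -270.    0.]
timer 0.73 [385. 235.] [ 468. -566.    0.]
timer 0.64 [285. 182.] [ 633. -275.    0.]
jam_jar 0.61 [163. 243.] [453.  93.   0.]
side [   85. -1208.   731.] [-121.69919318   -0.73723954  -25.87062892] 409.6177523659583
rack 0.75 [264. 222.] [ 598. -280.    0.]
rail 0.55 [276. 209.] [ 629. -293.   50.]
rack_back 0.8 [275. 215.] [ 638. -275.   12.]
plain_post 0.42 [281. 250.] [ 578. -422.    0.]
card 0.82 [233. 234.] [ 485. -294.    0.]
card 0.8 [302. 203.] [ 766. -232.    0.]
card 0.79 [240. 267.] [ 440. -439.    0.]
card 0.4 [260. 201.] [ 646. -159.    0.]
filed_a 0.59 [260. 200.] [ 645. -154.    0.]
filed_a 0.45 [268. 231.] [ 586. -327.    0.]
filed_a 0.25 [264. 220.] [ 603. -270.    0.]
espresso_cup 0.64 [194. 191.] [463.  -4.   0.]
timer 0.57 [268. 293.] [ 462. -558.    0.]
jam_jar 0.61 [176. 178.] [433. 119.   0.]
1.2 [1.79997288e+02 6.71321855e-04 2.60599162e+01] [-0.26572431  0.76555842 -0.5895478 ]
```

View pics/top0.png

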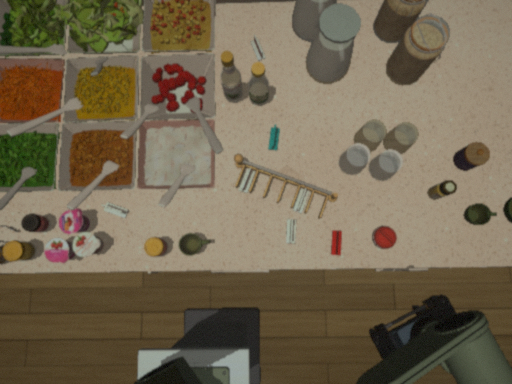

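View pics/side0.png

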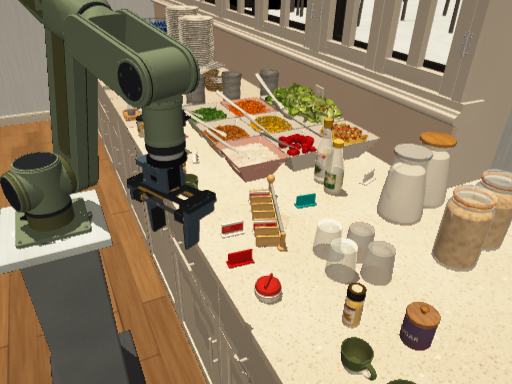

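The ball post is at top (239,159), the far +y end, and the rail runs to the plain post at (334,197). The third gap is at rack y=+22. Card candidates in the top picture are white (291,231), red (336,242), turquoise (274,136), and more distant white items at (116,210) and (258,48). I choose the white one at (291,231), in front of the rack.

```bash
cat > fit.py <<'E'
from h import *
from scipy.optimize import least_squares
def cloud(cam,d):
    m=env.camera_model(cam);R=Rotation.from_euler('xyz',m['rotation'],degrees=True).as_matrix()
    v,u=np.nonzero(d>0);z=d[v,u]
    return np.c_[(u-m['cx'])/m['fx']*z,(v-m['cy'])/m['fy']*z,z]@R.T+np.array(m['eye'])
def B(x0,x1,y0,y1,z0,z1): return np.array([[x0,y0,z0],[x1,y1,z1]],float)
CARD=lambda x,y:[B(x-14,x+14,y-36,y+36,0,6),B(x-2,x+4,y-34,y+34,0,40)]
RACK=[B(-35,35,y-3,y+3,0,34) for y in range(-132,133,44)]+[B(35,45,-135,135,0,24),B(35,45,-138,138,45,55),
 B(33,47,143,157,0,60),B(26,54,136,164,52,80),B(33,47,-157,-143,0,56)]
RACK+=[B(-37,35,y-14,y+14,0,6) for y in(110,-66)]+[B(-35,33,y-4,y+4,0,40) for y in(110,-66)]
def sdf(P,boxes):
    o=[]
    for b in boxes:
        q=np.abs(P-b.mean(0))-(b[1]-b[0])/2
        o.append(np.linalg.norm(np.maximum(q,0),axis=1)+np.minimum(q.max(1),0))
    return np.abs(np.min(o,0))
def loc(P,x,y,t,dz=0):
    c,s=np.cos(t),np.sin(t);Q=P-[x,y,dz]
    return np.c_[c*Q[:,0]+s*Q[:,1],-s*Q[:,0]+c*Q[:,1],Q[:,2]]
def fit(P,boxes,p0,lo,hi,zmin):
    best=None
    for dt in (-.12,0,.12):
        L=loc(P,*p0);S=P[((L>lo)&(L<hi)).all(1)&(P[:,2]>zmin)]
        r=least_squares(lambda p:sdf(loc(S,*p),boxes),[p0[0],p0[1],p0[2]+dt],loss='soft_l1',f_scale=2,diff_step=1e-4,x_scale=[10,10,.05])
        if best is None or r.cost<best[0].cost: best=(r,len(S))
    r,n=best; return r.x,r.cost/n,n
E
python3 - <<'E'
from fit import *
cl={c:cloud(c,np.load(c+'0.npy')) for c in('top','side')}
for n,P in list(cl.items()):
    S=P[(abs(P[:,0]-480)<60)&(abs(P[:,1]+200)<40)]; print(n,'table z',np.median(S[:,2]))
for n,P in list(cl.items())+[('both',np.vstack(list(cl.values())))]:
    r=fit(P,RACK,[600,-270,-.38],[-45,-165,0],[60,165,90],9)
    k=fit(P,CARD(0,0),[487,-288,-1.6],[-28,-50,0],[28,50,60],4)
    k2=fit(P,CARD(0,0),[487,-288,1.54],[-28,-50,0],[28,50,60],4)
    print(n,np.round(r[0],3),r[1:],np.round(k[0],3),k[1:],np.round(k2[0],3),k2[1:])
p=cv2.imread('pics/top0.png')[140:260,220:350];a=cv2.resize(p,None,fx=4.5,fy=4.5,interpolation=cv2.INTER_CUBIC);cv2.imwrite('pics/crop0.png',a)
E
```

```text
top table z -2.4268124038483165
side table z -0.9443123898882959
top [ 6.02219e+02 -2.62238e+02 -3.79000e-01] (np.float64(1.1995797431510862), 1177) [ 485.726 -287.703   -1.62 ] (np.float64(0.977109712165527), 142) [ 485.548 -289.054    1.462] (np.float64(0.989062822843448), 142)
side [ 6.00977e+02 -2.63937e+02 -3.74000e-01] (np.float64(1.2178127884900884), 1563) [ 481.912 -288.201   -1.624] (np.float64(1.0671701244919396), 275) [ 481.821 -290.08     1.516] (np.float64(0.9915513935556396), 275)
both [ 6.01410e+02 -2.63532e+02 -3.77000e-01] (np.float64(1.2516286842896192), 2740) [ 482.564 -288.114   -1.624] (np.float64(1.0549796670376517), 417) [ 483.436 -290.032    1.511] (np.float64(1.0048140302014605), 417)
```

View pics/crop0.png

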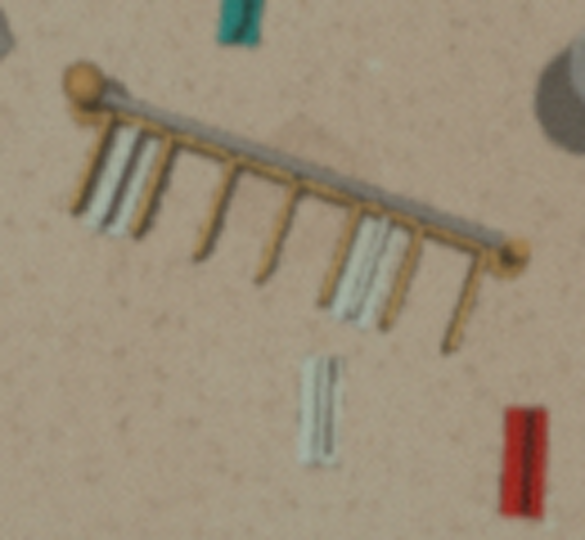

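Rack: (601.5, -263.2), yaw -21.5°. Card: (483.5, -289), long axis at about -3°. In the rack frame it sits at (-100, -67), and the third gap is at +22. The crop confirms it: the white card at (320,410) is in front of the rack, and the red look-alike at (525,460) is separate. I'll turn the tool so that tool x = rack y and tool y = rack x.

Call:
arm_command(
  motion=[
    {"offset": [0.04, 0, 0], "spin": -0.148},
    {"offset": [0.04, 0, 0], "spin": -0.148},
    {"offset": [0.04, 0, 0], "spin": -0.148},
    {"offset": [0.04, 0, 0], "spin": -0.148},
    {"offset": [0.04, 0, 0], "spin": -0.148},
  ],
  jaw=0.0,
  newtons=5,
)

```text
time_s: 1.82
ee_pos: [396.6, -382.2, 227.9]
ee_rot: [180.0, 0.0, 68.7]
force: [1.1, -0.2, 0.8]
gripper_width: 43.9
gripper_force: 0.0
```

```bash
cat > st.py <<'E'
import sys
from fit import *
s=env.state(); p=s['ee_pos']; t=-.376
L=loc(np.array([p]),601.5,-263.2,t)[0]
print('t',s['time_s'],'rack xyz',np.round(L,1),'rot',np.round(s['ee_rot'],1),'F',np.round(s['force'],1),'w',s['gripper_width'])
if len(sys.argv)>1:
    x,y,z=map(float,sys.argv[1:4]); print('tool offset to target: ',np.round([y-L[1],x-L[0],L[2]-z],1))
E
python3 st.py 40 110 100
```

```text
t 1.825 rack xyz [-146.9 -185.9  227.9] rot [180.    0.   68.7] F [ 1.1 -0.2  0.8] w 43.87025892167211
tool offset to target:  [295.9 186.9 127.9]
```

Call:
arm_command(
  motion=[
    {"offset": [0.05, 0.031, 0.01], "spin": 0},
    {"offset": [0.05, 0.031, 0.01], "spin": 0},
    {"offset": [0.05, 0.031, 0.01], "spin": 0},
    {"offset": [0.05, 0.031, 0.01], "spin": 0},
    {"offset": [0.05, 0.031, 0.01], "spin": 0},
  ],
)

```text
time_s: 2.45
ee_pos: [633.1, -206.2, 177.7]
ee_rot: [180.0, 0.0, 68.5]
force: [0.9, -1.8, 0.4]
gripper_width: 0.4
gripper_force: 0.0
```

Call:
arm_command(
  motion=[
    {"offset": [0.046, 0.032, 0.02], "spin": 0.003},
    {"offset": [0, 0, 0.04], "spin": 0},
    {"offset": [0, 0, 0], "spin": 0},
  ],
)

```text
time_s: 2.82
ee_pos: [676.2, -175.2, 114.0]
ee_rot: [-179.5, 0.1, 68.3]
force: [0.9, 0.5, -0.2]
gripper_width: 0.3
gripper_force: 0.0
```

```bash
python3 st.py 40 110 69
python3 - <<'E'
from h import *
p,d=env.grab_frame('top'); q=p[110:260,200:400]; cv2.imwrite('pics/t1.png',cv2.resize(q,None,fx=3.5,fy=3.5,interpolation=cv2.INTER_CUBIC))
p,d=env.grab_frame('side'); q=p[130:290,180:360]; cv2.imwrite('pics/s1.png',cv2.resize(q,None,fx=3.5,fy=3.5,interpolation=cv2.INTER_CUBIC))
E
```

```text
t 2.825 rack xyz [ 37.2 109.2 114. ] rot [-1.795e+02  1.000e-01  6.830e+01] F [ 0.9  0.5 -0.2] w 0.30795455763055346
tool offset to target:  [ 0.8  2.8 45. ]
```

View pics/s1.png

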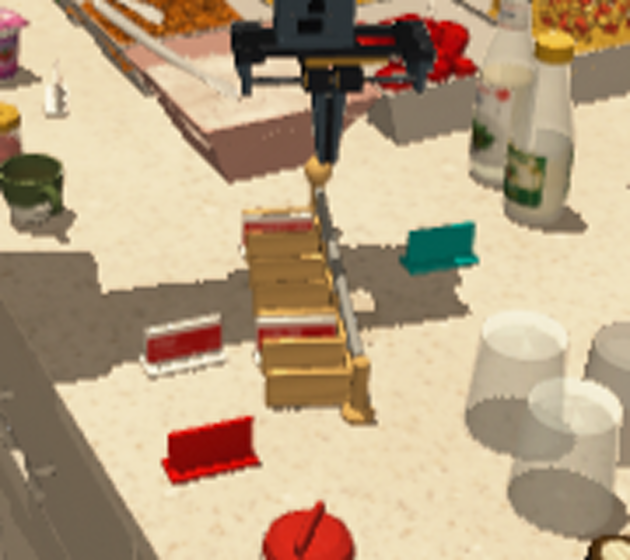

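The picture shows the closed tip at (325,162) above the rail at the ball end. The white card with the red label is at (183,345), and the red look-alike is at (210,450). I'll go down gently, a little further from the ball.

Call:
arm_command(
  motion=[
    {"offset": [-0.004, 0.003, 0.02], "spin": 0},
    {"offset": [0, 0, 0.02], "spin": 0},
    {"offset": [0, 0, 0.003], "spin": 0},
    {"offset": [0, 0, 0.002], "spin": 0},
    {"offset": [0, 0, 0.002], "spin": 0},
  ],
)

```text
time_s: 3.55
ee_pos: [680.1, -181.6, 71.9]
ee_rot: [179.9, -0.0, 68.3]
force: [0.1, -0.6, 0.8]
gripper_width: 0.6
gripper_force: 0.0
```

Call:
arm_command(
  motion=[
    {"offset": [0, 0, 0.001], "spin": 0},
    {"offset": [0, 0, 0], "spin": 0},
  ],
)

```text
time_s: 3.8
ee_pos: [679.7, -181.2, 70.3]
ee_rot: [180.0, -0.0, 68.3]
force: [0.0, -0.1, 0.6]
gripper_width: 0.3
gripper_force: 0.0
```

Call:
arm_command(
  motion=[
    {"offset": [0, 0, 0.002], "spin": 0},
    {"offset": [0, 0, 0], "spin": 0},
  ],
)

```text
time_s: 4.05
ee_pos: [679.9, -181.3, 69.2]
ee_rot: [179.9, -0.0, 68.3]
force: [-1.6, 0.9, 4.5]
gripper_width: 0.5
gripper_force: 2.4
```

Call:
arm_command(
  motion=[
    {"offset": [0, 0, 0.001], "spin": 0},
    {"offset": [-0.013, -0.001, 0], "spin": 0},
    {"offset": [-0.013, -0.001, 0], "spin": 0},
    {"offset": [-0.013, -0.001, 0], "spin": 0},
    {"offset": [0, 0, 0], "spin": 0},
  ],
)

```text
time_s: 4.68
ee_pos: [663.7, -216.9, 69.2]
ee_rot: [179.7, -0.1, 68.2]
force: [-0.4, 0.7, 6.8]
gripper_width: 0.4
gripper_force: 3.5
```

```bash
python3 st.py 40 22 69
```

```text
t 4.675 rack xyz [40.8 65.9 69.2] rot [ 1.797e+02 -1.000e-01  6.820e+01] F [-0.4  0.7  6.8] w 0.4219432641135713
tool offset to target:  [-43.9  -0.8   0.2]
```

Call:
arm_command(
  motion=[
    {"offset": [-0.015, 0, 0], "spin": 0},
    {"offset": [-0.015, 0, 0], "spin": 0},
    {"offset": [-0.014, 0, 0], "spin": 0},
    {"offset": [0, 0, 0], "spin": 0},
    {"offset": [0, 0, 0], "spin": 0},
  ],
)

```text
time_s: 5.3
ee_pos: [647.4, -257.9, 69.2]
ee_rot: [179.8, 0.0, 68.3]
force: [-0.5, -0.1, 7.1]
gripper_width: 0.5
gripper_force: 3.6
```

```bash
python3 st.py -100 -120 80
```

```text
t 5.3 rack xyz [40.7 21.7 69.2] rot [179.8   0.   68.3] F [-0.5 -0.1  7.1] w 0.46683239277541727
tool offset to target:  [-141.7 -140.7  -10.8]
```

Call:
arm_command(
  motion=[
    {"offset": [0, 0, -0.04], "spin": 0},
    {"offset": [-0.048, -0.047, 0], "spin": 0},
    {"offset": [-0.048, -0.047, 0], "spin": 0},
    {"offset": [-0.049, -0.047, 0], "spin": 0.004},
    {"offset": [0, 0, 0.0], "spin": 0},
  ],
)

```text
time_s: 5.92
ee_pos: [471.2, -334.9, 107.2]
ee_rot: [-179.9, 0.0, 67.8]
force: [1.6, -0.9, -0.2]
gripper_width: 0.8
gripper_force: 0.0
```

```bash
python3 st.py -100 -125 17.5;python3 - <<'E'
from h import *
p,d=env.grab_frame('side'); q=p[130:330,160:360]; cv2.imwrite('pics/s2.png',cv2.resize(q,None,fx=3,fy=3,interpolation=cv2.INTER_CUBIC))
E
```

```text
t 5.925 rack xyz [ -94.9 -114.5  107.2] rot [-179.9    0.    67.8] F [ 1.6 -0.9 -0.2] w 0.8469611606318006
tool offset to target:  [-10.5  -5.1  89.7]
```

View pics/s2.png

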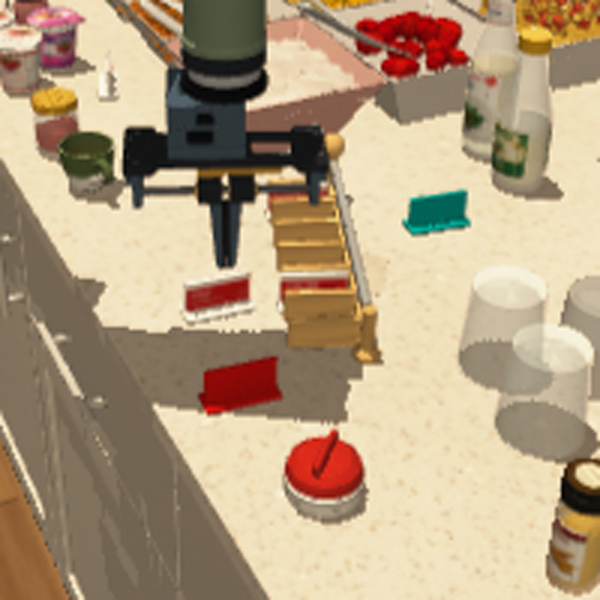

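The tool is above the free space between the white card (217,297) and the red one (240,385). I'll shift it and lower.

Call:
arm_command(
  motion=[
    {"offset": [-0.013, -0.006, 0], "spin": -0.01},
    {"offset": [0, 0, 0.045], "spin": 0},
    {"offset": [0, 0, 0.035], "spin": 0},
    {"offset": [0, 0, 0.007], "spin": 0},
    {"offset": [0, 0, 0.0], "spin": 0},
  ],
)

```text
time_s: 6.6
ee_pos: [465.4, -343.8, 20.1]
ee_rot: [180.0, 0.0, 68.7]
force: [-0.3, -0.4, -0.1]
gripper_width: 0.6
gripper_force: 0.0
```

```bash
python3 st.py -100 -105 17.5
cat > look.py <<'E'
from fit import *
import sys
g=[float(a) for a in sys.argv[1:4]]  # card guess: rack x, y, rel long-axis angle
t=-.376;c,s=np.cos(t),np.sin(t)
w=[601.5+c*g[0]-s*g[1],-263.2+s*g[0]+c*g[1]]
for cam in ('top','side'):
    p,d=env.grab_frame(cam); q=cloud(cam,d)
    k=min((fit(q,CARD(0,0),[*w,t+g[2]+o],[-26,-48,0],[26,48,46],4) for o in(np.pi/2,-np.pi/2)),key=lambda a:a[1])
    a=k[0]; print(cam,'card rack xy',np.round(loc(np.array([[a[0],a[1],0]]),601.5,-263.2,t)[0][:2],1),'rel ang',round((a[2]-t)%np.pi-np.pi/2,3),'cost',round(k[1],2),k[2])
E
python3 look.py -100 -67 .3
```

```text
t 6.6 rack xyz [ -97.  -124.9   20.1] rot [180.    0.   68.7] F [-0.3 -0.4 -0.1] w 0.6140176226033798
tool offset to target:  [19.9 -3.   2.6]
top card rack xy [-88.1 -61.9] rel ang 0.344 cost 0.53 80
side card rack xy [-100.4  -69.1] rel ang 0.282 cost 0.92 110
```

Call:
arm_command(
  motion=[
    {"offset": [0.008, -0.003, 0.0025], "spin": 0},
    {"offset": [0.01, 0, 0], "spin": 0},
    {"offset": [0.01, 0, 0], "spin": 0},
    {"offset": [0.01, 0, 0], "spin": 0},
    {"offset": [0.01, 0, 0], "spin": 0},
  ],
)

```text
time_s: 7.32
ee_pos: [479.5, -297.1, 17.6]
ee_rot: [180.0, 0.0, 68.6]
force: [0.2, 0.4, 1.0]
gripper_width: 0.7
gripper_force: 0.1
```

```bash
python3 st.py -100 -25 17.5; python3 look.py -100 -55 .2
```

```text
t 7.325 rack xyz [-101.   -76.3   17.6] rot [180.    0.   68.6] F [0.2 0.4 1. ] w 0.6777481224594912
tool offset to target:  [51.3  1.   0.1]
top card rack xy [-98.4 -39.5] rel ang 0.017 cost 0.54 20
side card rack xy [-99.5 -48.1] rel ang 0.084 cost 1.0 164
```

Call:
arm_command(
  motion=[
    {"offset": [0.011, 0, 0], "spin": 0},
    {"offset": [0.012, 0, 0], "spin": 0},
    {"offset": [0.012, 0, 0], "spin": 0},
    {"offset": [0.012, 0, 0], "spin": 0},
    {"offset": [0.011, 0, 0], "spin": 0},
  ],
)

```text
time_s: 8.05
ee_pos: [500.6, -242.9, 17.5]
ee_rot: [180.0, 0.0, 68.6]
force: [-0.8, -0.4, -0.5]
gripper_width: 0.2
gripper_force: 0.1
```

```bash
python3 st.py -100 -7 17.5; python3 look.py -100 12 0
```

```text
t 8.05 rack xyz [-101.3  -18.2   17.5] rot [180.    0.   68.6] F [-0.8 -0.4 -0.5] w 0.20846861345453604
tool offset to target:  [11.2  1.3 -0. ]
top card rack xy [-100.   12.] rel ang -0.12 cost nan 0
side card rack xy [-95.2  13.2] rel ang 0.064 cost 0.84 154fit.py:27: RuntimeWarning: invalid value encountered in scalar divide
  r,n=best; return r.x,r.cost/n,n
```

Call:
arm_command(
  motion=[
    {"offset": [0.005, 0, 0], "spin": 0},
    {"offset": [0.005, 0, 0], "spin": 0},
    {"offset": [0, 0, 0], "spin": 0},
    {"offset": [-0.03, 0, 0], "spin": 0},
    {"offset": [-0.02, -0.06, -0.01], "spin": 0},
  ],
)

```text
time_s: 8.78
ee_pos: [434.0, -261.9, 27.1]
ee_rot: [179.7, 0.1, 68.7]
force: [-1.3, -1.2, -0.2]
gripper_width: 0.9
gripper_force: 0.0
```

Call:
arm_command(
  motion=[
    {"offset": [0.0, -0.03, 0], "spin": 0},
    {"offset": [0, -0.04, 0], "spin": 0},
    {"offset": [0, 0, 0], "spin": 0},
  ],
)

```text
time_s: 9.15
ee_pos: [363.0, -232.3, 27.1]
ee_rot: [-179.8, -0.0, 68.6]
force: [0.7, -1.1, 0.9]
gripper_width: 0.3
gripper_force: 0.0
```

```bash
python3 st.py -175 22 17.5; python3 look.py -97 22 0;python3 - <<'E'
from h import *
p,d=env.grab_frame('top'); q=p[140:290,220:370]; cv2.imwrite('pics/t3.png',cv2.resize(q,None,fx=4,fy=4,interpolation=cv2.INTER_CUBIC))
E
```

```text
t 9.15 rack xyz [-233.2  -58.8   27.1] rot [-179.8   -0.    68.6] F [ 0.7 -1.1  0.9] w 0.3327520621504548
tool offset to target:  [80.8 58.2  9.6]
top card rack xy [-97.8  23.2] rel ang -0.034 cost 0.73 136
side card rack xy [-94.6  20.7] rel ang 0.031 cost 0.95 254
```

View pics/t3.png

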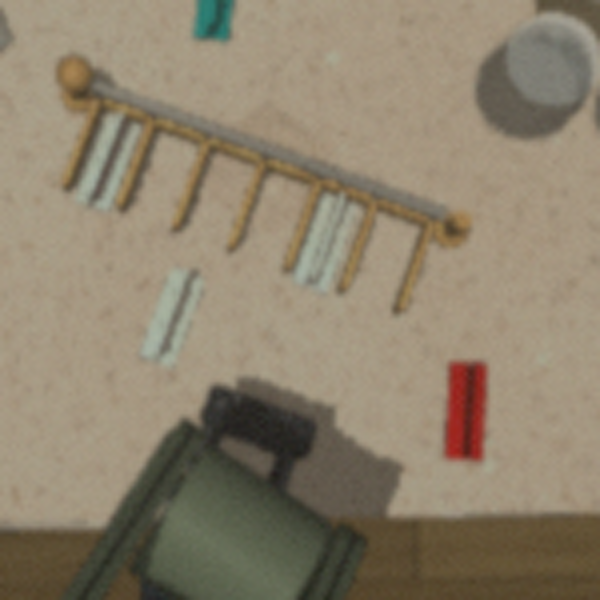

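The card at (172,315) is roughly in line with the gap between the dividers at (178,230) and (233,247), but may be a few mm left. I'll check by colour mask while moving behind it.

Call:
arm_command(
  motion=[
    {"offset": [0.04, 0.02, 0], "spin": 0},
    {"offset": [0.041, 0.02, 0.004], "spin": 0},
    {"offset": [0, 0.02, 0.0055], "spin": 0},
    {"offset": [0, 0, 0], "spin": 0},
  ],
)

```text
time_s: 9.8
ee_pos: [454.1, -180.5, 17.5]
ee_rot: [179.9, 0.0, 68.7]
force: [-0.9, -0.6, 0.2]
gripper_width: 0.2
gripper_force: 0.0
```

```bash
python3 st.py -150 22 17.5
python3 - <<'E'
from h import *
from fit import loc
q=cv2.imread('pics/t3.png'); p=cv2.resize(q,(150,150),interpolation=cv2.INTER_AREA).astype(int)
for name,g in (('card',(-97,22)),('filed_a',(-1,110)),('filed_b',(-1,-66))):
    t=-.376;c,s=np.cos(t),np.sin(t)
    # sum of "paleness" (blue minus red) over foot plane
    v,u=np.mgrid[0:150,0:150]; W=np.array([px2w('top',(a+220,b+140),6) for a,b in zip(u.ravel(),v.ravel())])
    L=loc(W,601.5,-263.2,t); k=(abs(L[:,0]-g[0])<(45 if name=='card' else 30))&(abs(L[:,1]-g[1])<(28 if name=='card' else 15))
    w=(p[...,0]-p[...,2]).ravel()[k]+0.; w=np.clip(w-np.percentile(w,15)-15,0,None)
    m=(L[k][:,:2]*w[:,None]).sum(0)/w.sum(); D=L[k][:,:2]-m; C=(D*w[:,None]).T@D
    print(name,np.round(m,1),'ang',round(.5*np.arctan2(2*C[0,1],C[0,0]-C[1,1]),3))
E
```

```text
t 9.8 rack xyz [-167.5   22.8   17.5] rot [179.9   0.   68.7] F [-0.9 -0.6  0.2] w 0.20975121515886858
tool offset to target:  [-0.8 17.5 -0. ]Traceback (most recent call last):
  File "<stdin>", line 7, in <module>
  File "h.py", line 5, in px2w
    m=env.camera_model(cam); R=Rotation.from_euler('xyz',m['rotation'],degrees=True).as_matrix(); e=np.array(m['eye'])
ValueError: time passes only in moves, steps and waits
```

```bash
cat > mask.py <<'E'
from fit import *
def run(p,v0,u0,g):
    m=env.camera_model('top');R=Rotation.from_euler('xyz',m['rotation'],degrees=True).as_matrix();e=np.array(m['eye'])
    H,Wd=p.shape[:2]; v,u=np.mgrid[v0:v0+H,u0:u0+Wd]
    d=np.c_[(u.ravel()-m['cx'])/m['fx'],(v.ravel()-m['cy'])/m['fy'],np.ones(u.size)]@R.T
    W=e+d*((6-e[2])/d[:,2])[:,None]; p=p.astype(int)
    for name,g in (('card',g),('filed_a',(-1,110)),('filed_b',(-1,-66))):
        L=loc(W,601.5,-263.2,-.376); k=(abs(L[:,0]-g[0])<(45 if name=='card' else 30))&(abs(L[:,1]-g[1])<(25 if name=='card' else 15))
        w=(p[...,0]-p[...,2]).ravel()[k]+0.; w=np.clip(w-np.percentile(w,15)-15,0,None)
        c=(L[k][:,:2]*w[:,None]).sum(0)/w.sum(); D=L[k][:,:2]-c; C=(D*w[:,None]).T@D
        print(name,np.round(c,1),'ang',round(.5*np.arctan2(2*C[0,1],C[0,0]-C[1,1]),3))
E
python3 - <<'E'
from mask import *
q=cv2.imread('pics/t3.png'); run(cv2.resize(q,(150,150),interpolation=cv2.INTER_AREA),140,220,(-97,22))
E
```

```text
card [-100.5   24.9] ang 0.001
filed_a [-18.8 116.5] ang 0.0
filed_b [-29.5 -54.8] ang 0.0
```

Call:
arm_command(
  motion=[
    {"offset": [0.001, 0.012, 0], "spin": 0},
    {"offset": [0, 0.008, 0], "spin": 0},
    {"offset": [-0.001, 0.008, 0], "spin": 0},
    {"offset": [-0.001, 0.007, 0], "spin": 0},
    {"offset": [0, 0.006, 0], "spin": 0},
  ],
)

```text
time_s: 10.42
ee_pos: [489.6, -196.4, 17.7]
ee_rot: [-180.0, 0.0, 68.6]
force: [-0.4, -0.2, 0.3]
gripper_width: 0.5
gripper_force: 0.2
```

```bash
python3 st.py -50.5 22 17.5; python3 look.py -75 22 0;python3 - <<'E'
from mask import *
p,d=env.grab_frame('side'); q=p[170:270,205:315]; cv2.imwrite('pics/s4.png',cv2.resize(q,None,fx=6,fy=6,interpolation=cv2.INTER_CUBIC))
E
```

```text
t 10.425 rack xyz [-128.6   21.1   17.7] rot [-180.     0.    68.6] F [-0.4 -0.2  0.3] w 0.4983455627246325
tool offset to target:  [ 0.9 78.1  0.2]
top card rack xy [-75.  22.] rel ang -0.12 cost nan 0
side card rack xy [-77.3  19. ] rel ang 0.049 cost 6.81 313fit.py:27: RuntimeWarning: invalid value encountered in scalar divide
  r,n=best; return r.x,r.cost/n,n
```

View pics/s4.png

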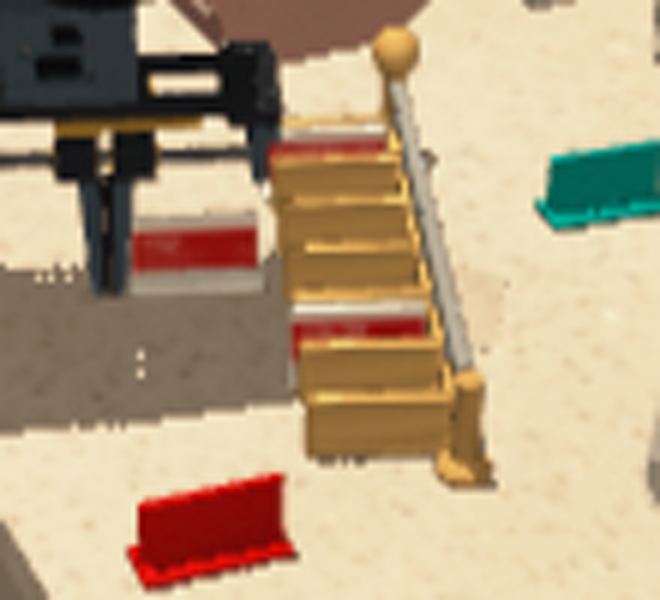

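The card's front foot at (262,288) sits in line with the middle of the third gap (divider bottoms at rows 255 and 300), within about 2 mm. I'll continue into the gap.

Call:
arm_command(
  motion=[
    {"offset": [0.001, 0.008, 0], "spin": 0},
    {"offset": [0.001, 0.008, 0], "spin": 0},
    {"offset": [0, 0.008, 0], "spin": 0},
    {"offset": [0, 0.008, 0], "spin": 0},
    {"offset": [0, 0.008, 0], "spin": 0},
  ],
)

```text
time_s: 11.2
ee_pos: [527.9, -209.0, 17.7]
ee_rot: [180.0, 0.0, 68.6]
force: [-0.3, -0.1, 0.2]
gripper_width: 0.1
gripper_force: 0.2
```

```bash
python3 st.py -50.5 22 17.5
python3 - <<'E'
from mask import *
p,d=env.grab_frame('side'); q=p[170:270,205:315]; cv2.imwrite('pics/s5.png',cv2.resize(q,None,fx=6,fy=6,interpolation=cv2.INTER_CUBIC))
E
```

```text
t 11.2 rack xyz [-88.4  23.4  17.7] rot [180.    0.   68.6] F [-0.3 -0.1  0.2] w 0.1338473930896532
tool offset to target:  [-1.4 37.9  0.2]
```

View pics/s5.png

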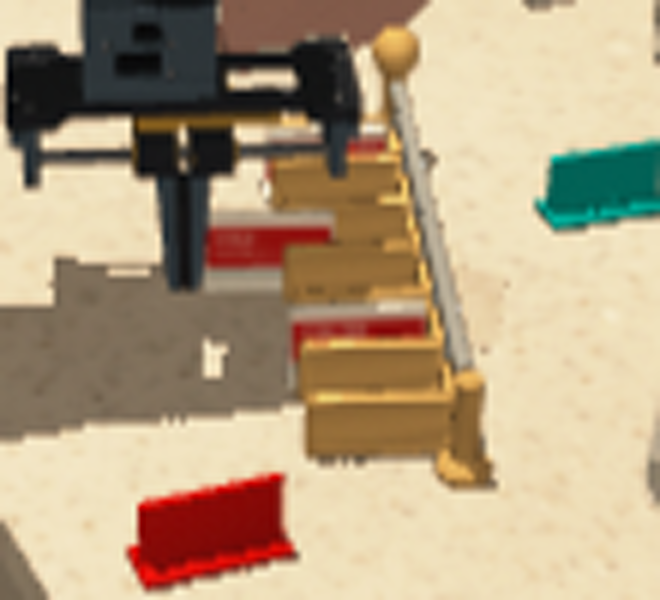

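The card is in the third gap, with its panel passing behind the divider at (340,270). I'll push it home, watching the force.

Call:
arm_command(
  motion=[
    {"offset": [0, 0.008, 0], "spin": 0},
    {"offset": [-0.001, 0.008, 0], "spin": 0},
    {"offset": [0, 0.008, 0], "spin": 0},
    {"offset": [0, 0.006, 0], "spin": 0},
    {"offset": [0, 0.003, 0], "spin": 0},
  ],
)

```text
time_s: 11.88
ee_pos: [558.1, -221.9, 17.7]
ee_rot: [180.0, 0.0, 68.6]
force: [-0.5, 0.2, 0.5]
gripper_width: 0.2
gripper_force: 0.2
```

Call:
arm_command(
  motion=[
    {"offset": [0, 0.002, 0], "spin": 0},
    {"offset": [0, 0.0015, 0], "spin": 0},
    {"offset": [0, 0, 0], "spin": 0},
  ],
)

```text
time_s: 12.25
ee_pos: [561.0, -223.0, 17.7]
ee_rot: [180.0, 0.0, 68.6]
force: [0.7, 0.3, 0.3]
gripper_width: 0.8
gripper_force: 0.0
```

```bash
python3 st.py -50.5 22 17.5
```

```text
t 12.25 rack xyz [-52.4  22.5  17.7] rot [180.    0.   68.6] F [0.7 0.3 0.3] w 0.7891060783168781
tool offset to target:  [-0.5  1.9  0.2]
```

Call:
arm_command(
  motion=[
    {"offset": [0, 0.0015, 0], "spin": 0},
    {"offset": [0, 0.0015, 0], "spin": 0},
    {"offset": [0, 0, 0], "spin": 0},
  ],
)

```text
time_s: 12.62
ee_pos: [564.0, -224.2, 17.8]
ee_rot: [180.0, 0.0, 68.6]
force: [0.4, -0.6, -0.6]
gripper_width: 0.6
gripper_force: 0.0
```

Call:
arm_command(
  motion=[
    {"offset": [0, 0.0015, 0], "spin": 0},
    {"offset": [0, 0, 0], "spin": 0},
  ],
)

```text
time_s: 12.88
ee_pos: [564.6, -224.5, 17.6]
ee_rot: [-179.9, 0.0, 68.6]
force: [-1.7, 0.6, 1.5]
gripper_width: 0.5
gripper_force: 1.2
```

```bash
python3 st.py -50.5 22 17.5
python3 - <<'E'
from mask import *
p,d=env.grab_frame('side'); q=p[170:270,205:315]; cv2.imwrite('pics/s6.png',cv2.resize(q,None,fx=6,fy=6,interpolation=cv2.INTER_CUBIC))
E
```

```text
t 12.875 rack xyz [-48.5  22.5  17.6] rot [-179.9    0.    68.6] F [-1.7  0.6  1.5] w 0.4821631069068586
tool offset to target:  [-0.5 -2.   0.1]
```

View pics/s6.png

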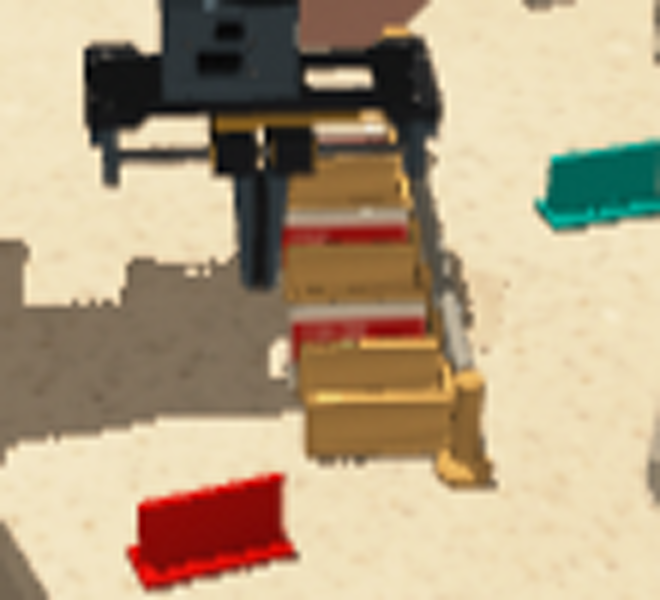

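Call:
arm_command(
  motion=[
    {"offset": [0, 0.0015, 0], "spin": 0},
    {"offset": [0, 0, 0], "spin": 0},
    {"offset": [0, 0, 0], "spin": 0},
  ],
)

```text
time_s: 13.3
ee_pos: [564.7, -224.5, 17.6]
ee_rot: [-179.8, 0.0, 68.6]
force: [-6.0, 0.9, 4.0]
gripper_width: 0.5
gripper_force: 3.2
```

The tool has stopped and the force has risen to 6 N, so the card is home. Now I'll retreat and check.

Call:
arm_command(
  motion=[
    {"offset": [0, -0.01, 0], "spin": 0},
    {"offset": [0, -0.04, 0], "spin": 0},
    {"offset": [0, -0.05, -0.03], "spin": 0},
    {"offset": [-0.03, -0.04, -0.05], "spin": 0},
    {"offset": [-0.04, -0.02, -0.05], "spin": 0},
  ],
)

```text
time_s: 13.92
ee_pos: [398.2, -227.6, 139.4]
ee_rot: [-180.0, -0.0, 68.7]
force: [1.0, -1.4, 0.7]
gripper_width: 0.8
gripper_force: 0.0
```

Call:
arm_command(
  motion=[
    {"offset": [-0.04, -0.02, -0.02], "spin": 0},
    {"offset": [0, 0, 0], "spin": 0},
  ],
)

```text
time_s: 14.18
ee_pos: [366.3, -260.4, 160.5]
ee_rot: [179.7, 0.1, 68.4]
force: [-0.2, 0.7, 0.2]
gripper_width: 0.7
gripper_force: 0.0
```

```bash
python3 st.py; python3 look.py -1 22 0
python3 - <<'E'
from mask import *
p,d=env.grab_frame('top'); q=p[140:260,220:350]; a=cv2.resize(q,None,fx=4.5,fy=4.5,interpolation=cv2.INTER_CUBIC)
p,d=env.grab_frame('side'); cv2.imwrite('pics/f.png',a)
E
```

```text
t 14.175 rack xyz [-219.8  -83.7  160.5] rot [1.797e+02 1.000e-01 6.840e+01] F [-0.2  0.7  0.2] w 0.6970349554339923
top card rack xy [ 1.8 24. ] rel ang -0.098 cost 15.24 280
side card rack xy [ 0.9 15.6] rel ang -0.004 cost 15.34 300
```

View pics/f.png

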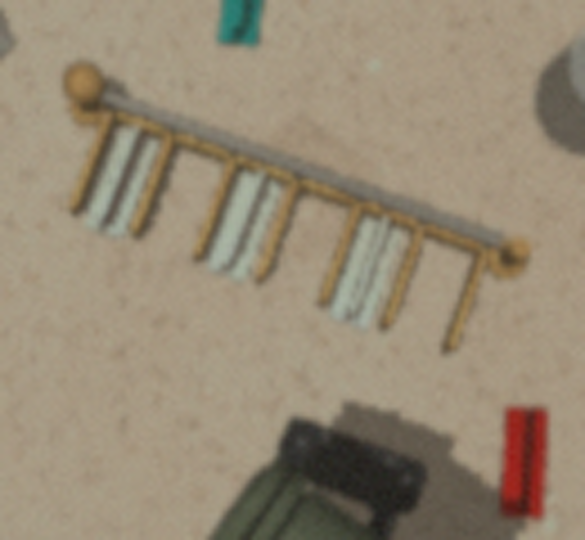

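The final picture shows the card in the third gap at (240,220), home and sticking out as far as the filed cards at (122,185) and (367,270), which haven't moved. The arm is clear, so I'll hand in.

```bash
python3 -c "
from workcell import env
print(env.job_done())"
```

```text
the job is handed in; nothing more can be done
None
```

I touched the rail over gaps one, two and three from the ball-topped post and pushed the white card home in the third gap; the last picture shows it in place with the filed cards unmoved, and the job is handed in with the arm clear (no verdict was returned).

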